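# Clamp the mended picture frame on the gluing board

### The job

The mended picture frame lies in its seat on the plywood gluing board. Push the steel clamp strap round with the side of a finger until it lies across the frame against its stop, and only then press the red cam lever all the way down so that the rubber pad clamps the frame. Nothing is to be gripped or lifted: leave the frame in its seat, leave everything else on the table undisturbed, and finish clear of it all.

Things in the scene. Friction and masses are not known exactly. Their poses are not given: they have to be found in the camera images.
- board: Plywood gluing board, 260 x 260 x 15 mm, fixed to the table; origin at the centre of its underside, z up. The clamp post stands at (-30, -100) mm in its frame. Low fences (top 25 mm above the table) run along the -x, +x and +y sides of the frame's seat. A brass stop pin, 10 mm thick, top 65 mm above the table, stands 18 mm to +x and 34 mm to +y of the post.
- strap_pivot (a point): Vertical pivot axis of the clamp strap, at the strap's mid-height (62 mm above the table). A nut on it stands to 74 mm. All heights in these notes are above the table.
- strap_tab (a point): Middle of the bare yellow end of the steel strap, 132 mm out from the pivot; x points outward along the strap. The strap is 24 mm wide, 12 mm thick (height 56 to 68 mm) and ends 150 mm from the pivot; yellow from 111 mm. Below the yellow end all is free down to the frame's top at 31 mm; the pad hangs to 36 mm at 85 mm out, where the lever's fork rises to 93 mm.
- strap (a joint): Swing angle of the strap, rad: 0 is parked fully open, growing clockwise seen from above, 1.6 is its stop, where the strap lies across the frame (it then points very nearly along the board's +y). Needs about 2 N sideways at the yellow end and stays where it is left.
- lever_tip (a point): Centre of the red cross-bar (16 mm thick, 26 mm wide) at the cam lever's end, 65 mm from its axle. The axle is level, crosswise on the strap, 85 mm out from the pivot, 82 mm above the table, and goes round with the strap. The lever leans from the axle back towards the pivot: pushed down, its tip goes down and towards the pivot.
- lever (a joint): Cam lever angle, rad: 0 is up (the lever 1.05 rad above level), 0.95 is fully down (0.10 rad above level, tip centre 88 mm above the table). Its friction takes about 4 to 8 N at the tip; it stays where it is left.
- clamp_pad: Black rubber pad, 18 mm across, under the strap 85 mm out from the pivot; origin at the centre of its underside. It goes down as the lever goes down, meets the frame at a lever angle of about 0.6 rad and presses it with about 8 to 12 N when the lever is fully down. It is worked by the lever only.
- frame: Dark wooden picture frame with thin brass lines, 170 x 130 mm outside, 24 mm wide mouldings, 16 mm thick, about 0.25 kg, loose in its seat on the board; origin at the centre of its underside (15 mm above the table). Not to be shifted.
- glue: White glue bottle with orange cap, 44 mm across, 110 mm tall, standing beside the board; origin at the centre of its underside. Leave alone.
- tin: Small round brass tin, 31 mm across, 18 mm tall, standing on the board inside the frame; origin at the centre of its underside. Leave alone.
- screwdriver: Wooden-handled screwdriver lying beside the board. Origin on its underside. Leave alone.
- hammer: Hammer lying to the right. Origin on its underside. Leave alone.
- mug: Blue mug, 76 mm across, 85 mm tall; origin at the centre of its underside. Leave alone.
- candlestick: Brass candlestick, 76 mm across the foot, 135 mm tall; origin at the centre of its underside. Leave alone.
- vase: Green glass vase, 76 mm across, 110 mm tall; origin at the centre of its underside. Leave alone.

How it is judged:
By the outcome, as a careful person would: the job done as asked, in the order asked, and still so for the second after the job is handed in, with the robot touching nothing.
It also fails if it takes over 50 s, if anything falls off the work surface, if the arm or the gripper's body presses on something with over 40 N, if the wrist force passes 120 N, or if a joint passes its speed limit or range.

### The arm

A 6-joint arm with a two-finger parallel gripper is mounted at the origin on the work surface. World frame = base frame: x ahead of the robot, y to its left, z up, the work surface at z = 0. Lengths are in mm, angles in rad, forces in N, time in s.
With the tool pointing down it reaches from about 300 to 775 mm from the base axis. Payload 14.6 kg.
Tool frame: the origin (TCP) lies between the finger pads; the fingertips stand 25 mm ahead of it and the grasp point (between the pads) lies 6 mm ahead of it; z points along the fingers, x is the direction in which the jaws open and shut, and the axes are right-handed (so a half turn about z gives the same grasp; the last joint's range is limited). The gripper opens to 94 mm and grips with 3 to 60 N. Pads are 16 mm wide; open, the fingers measure 119 mm over their backs; the gripper's body (75 mm by 177 mm) begins 78 mm behind the grasp point.
Start: joints at [1.264, 0.3, 1.521, -0, 1.321, -0.067], TCP at [130.628, 534.253, 230.446] pointing down, gripper open.
Joint ranges: [-3.03, 3.03], [-0.79, 2.21], [0.23, 2.52], [-1.04, 4.18], [0, 3.07], [-2.55, 2.55]. Speed limits (rad/s): [2.22, 2.22, 2.57, 3.14, 3.14, 3.14].

### API

Orientations are given as [roll, pitch, yaw] about the fixed x, y, z axes, in that order (R = Rz(yaw) Ry(pitch) Rx(roll)).
In Python, from cell import manip gives the robot as it stands.
- The arm moves only by the tool apply_moves, never from a script. Its argument "series" is a list of rows, each a list of 3 entries, a list of its own where there are three numbers: the shift along the world's x, y, z in cm, then the turn, a rotation vector about the world's x, y, z in rad, then the opening in per cent of the stroke, from 0 (shut) to 100 (fully open). A call has exactly 10 rows; each row is the pose to reach, as a shift and turn from the pose commanded when the call began; what a row does not reach only later rows make up. A row lasts 1/8 s, in which the tool goes at most 62.5 mm and 10.7 degrees, less where a joint would pass 70% of its speed; a pose out of reach is approached as far as the arm can. A call with a gripper value outside its range is refused whole. The fingers move at their own pace and stop on an object; "grip_force" is the grip in N (left out, the last holds). Time passes only in rows, so rows that repeat a pose let the fingers close, or fill a call up. It gives the time, the measured TCP pose, the force and the opening at its end, in the units of the state.
- manip.read_state(): the state, without advancing time (a new reading comes with each control period).
- manip.camera(name): name is "scene" or "side" or "wrist"; returns (picture, depth): 384x512x3 uint8, red, green, blue; 384x512 float32, mm along the optical axis (not along the pixel's ray), 0 where there is no reading.
- manip.camera_info(name): a dict with "intrinsics" (3x3 intrinsics, pixels), "dist" ([k1, k2, p1, p2, k3] as OpenCV has them; the pictures are not rectified), "extrinsics" (4x4, takes a point from world to camera coordinates); the wrist camera has in their place "hand_eye" (4x4, takes a point from camera to tool coordinates, whose origin is the TCP and whose axes are the tool frame's). Camera axes: x right, y down, z forward; pixel columns grow to the right and rows downward; lengths in mm; the calibration is good to about 2 mm. A picture is of the moment at which its call begins: read the wrist's pose just before it. camera_info takes no time and is no camera call.
- manip.sign_off(): hands the job in, once; it reports no verdict.
The state is a dict: "clock": time; "joints": joint angles; "qd": joint speeds; "effort": joint torques, N m; "eef_pos": TCP position; "eef_rot": TCP orientation; "wrist_force": force on the tool from outside, world axes, zero at the start; "moment": the same for the moment, N m; "finger_gap": finger opening in mm.
Only numpy, scipy, OpenCV 4.12 (cv2) and the standard library are available. Lean on these libraries where they do the work, as an engineer would, in place of code of your own. Each camera call takes 0.05 s, during which the arm holds its last target.

## Working session

There is one attempt and no reset: what is moved stays moved. The work goes in short steps, Python scripts to look and compute and a tool call to move; the robot and the scene stay as the last step left them, time stands still between calls to the robot, and variables do not carry over. Pictures are saved under pics/ and viewed, and the job is handed in when it is done.

Besides the shell and the picture viewer there is one more tool, called after "Request:" as name(argument=value, ...) on one line, values as JSON. apply_moves: Moves the arm, as the interface text tells. Its arguments: {"type":"object","properties":{"series":{"type":"array","items":{"type":"array"}},"grip_force":{"type":"number"}},"required":["series"]}

```bash
mkdir -p pics; ls; python3 - <<'E'
from cell import manip
import cv2,numpy as np
s=manip.read_state(); print(s)
for n in ("scene","side"):
    p,d=manip.camera(n); cv2.imwrite(f"pics/{n}0.png",p[:,:,::-1]); np.save(f"pics/{n}0.npy",d)
    print(n,manip.camera_info(n))
print(manip.camera_info("wrist"))
E
```

```text
pics
{'clock': 0.0, 'joints': array([ 1.26441180e+00,  3.00507050e-01,  1.52157197e+00, -2.51393131e-05,
        1.32073049e+00, -6.65971777e-02]), 'qd': array([-0.00111944,  0.00157684,  0.00121529,  0.00078942, -0.00014951,
       -0.00130891]), 'effort': array([ 2.36655571e-03, -5.31807518e+01, -3.52739561e+01,  7.09346076e-02,
        2.43303092e-02, -9.79320271e-05]), 'eef_pos': array([130.55799903, 534.03430571, 229.8704555 ]), 'eef_rot': array([-3.14153597e+00,  1.21578444e-03,  1.33101524e+00]), 'wrist_force': array([0.27620032, 0.9144456 , 0.36370198]), 'moment': array([-0.0185237 ,  0.0396188 , -0.02145025]), 'finger_gap': 93.8520787063693}
scene {'intrinsics': array([[356.50804945,   0.        , 255.15313806],
       [  0.        , 356.50804945, 192.02129632],
       [  0.        ,   0.        ,   1.        ]]), 'dist': array([0.02575276, 0.        , 0.        , 0.        , 0.        ]), 'extrinsics': array([[-2.35580559e-01,  9.71854711e-01,  4.69333266e-04,
         1.36613402e+02],
       [ 7.83504430e-01,  1.90209553e-01, -5.91558225e-01,
        -3.60918490e+02],
    
[... 681 characters left out ...]
027630e+03],
       [ 0.00000000e+00,  0.00000000e+00,  0.00000000e+00,
         1.00000000e+00]])}
{'intrinsics': array([[327.85486312,   0.        , 248.8081012 ],
       [  0.        , 327.85486312, 191.41770738],
       [  0.        ,   0.        ,   1.        ]]), 'dist': array([-0.0181444,  0.       ,  0.       ,  0.       ,  0.       ]), 'hand_eye': array([[ 9.99999674e-01, -6.46579774e-04,  4.83227634e-04,
         3.19955614e-01],
       [ 5.04761104e-04,  9.68054767e-01,  2.50738336e-01,
        -7.12437287e+01],
       [-6.29913151e-04, -2.50738010e-01,  9.68054778e-01,
        -1.54288411e+02],
       [ 0.00000000e+00,  0.00000000e+00,  0.00000000e+00,
         1.00000000e+00]])}
```

View pics/scene0.png

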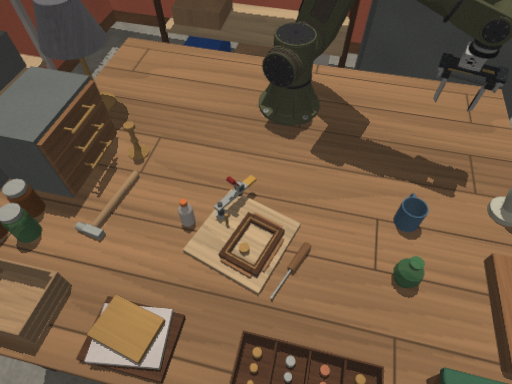

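View pics/side0.png

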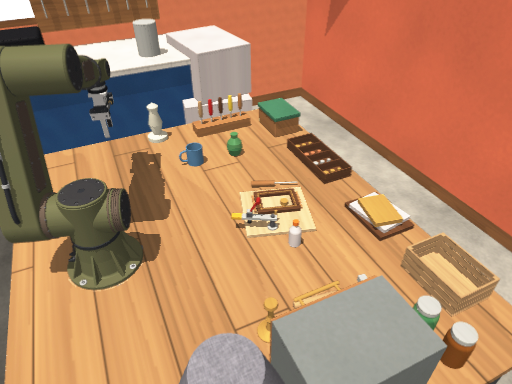

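The scene picture shows the board around (243,240), the strap from the post near (220,212) to its yellow end at (249,181), the red lever at (232,181), the glue bottle at (187,215) and the screwdriver at (292,268). I'll measure these points next.

```bash
cat > h.py <<'E'
import numpy as np,cv2
from cell import manip
from scipy.spatial.transform import Rotation as R
def T_cw(n,s=None):
    i=manip.camera_info(n)
    if n!="wrist": return i,np.linalg.inv(i["extrinsics"])
    T=np.eye(4);T[:3,:3]=R.from_euler('xyz',s["eef_rot"]).as_matrix();T[:3,3]=s["eef_pos"]
    return i,T@i["hand_eye"]
def cloud(n,d,s=None):
    i,T=T_cw(n,s); h,w=d.shape
    u,v=np.meshgrid(np.arange(w),np.arange(h))
    p=cv2.undistortPoints(np.stack([u,v],-1).reshape(-1,1,2).astype(float),i["intrinsics"],i["dist"]).reshape(h,w,2)
    P=np.dstack([p[...,0]*d,p[...,1]*d,d])
    return P@T[:3,:3].T+T[:3,3]
def proj(n,X,s=None):
    i,T=T_cw(n,s);E=np.linalg.inv(T)
    return cv2.projectPoints(np.atleast_2d(np.array(X,float)),cv2.Rodrigues(E[:3,:3])[0],E[:3,3],i["intrinsics"],i["dist"])[0].reshape(-1,2)
E
python3 - <<'E'
from h import *
for n,(x0,y0,x1,y1) in dict(scene=(170,160,320,300),side=(220,170,330,255)).items():
    im=cv2.imread(f"pics/{n}0.png")[y0:y1,x0:x1]; f=5
    im=cv2.resize(im,None,fx=f,fy=f,interpolation=cv2.INTER_CUBIC); cv2.imwrite(f"pics/{n}0c.png",im)
d=np.load("pics/scene0.npy");C=cloud("scene",d)
im=cv2.cvtColor(cv2.imread("pics/scene0.png"),cv2.COLOR_BGR2HSV)
for name,m in dict(yellow=(im[...,0]>18)&(im[...,0]<30)&(im[...,1]>190),red=((im[...,0]<6)|(im[...,0]>174))&(im[...,1]>170)).items():
    m[:170]=0;m[200:]=0;m[:,:215]=0;m[:,262:]=0
    print(name,m.sum(),np.argwhere(m)[:,::-1].mean(0),C[m].mean(0),C[m].min(0),C[m].max(0))
for u,v in [(220,212),(243,185),(187,215),(244,249),(250,183),(228,181),(238,185),(191,247),(255,290),(298,228)]: print(u,v,C[v,u].round(1))
E
```

```text
<stdin>:9: RuntimeWarning: Mean of empty slice.
  ret = um.true_divide(
Traceback (most recent call last):
ValueError: zero-size array to reduction operation minimum which has no identity
```

View pics/scene0c.png

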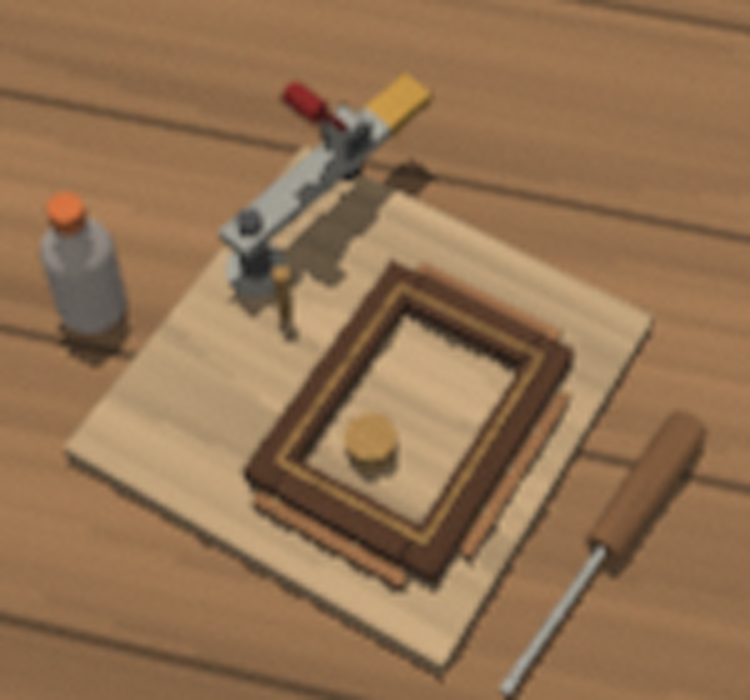

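View pics/side0c.png

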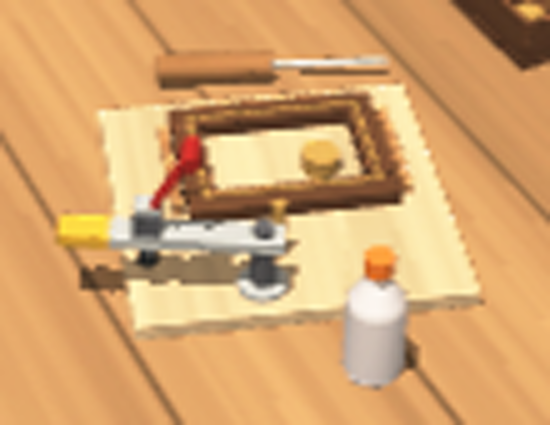

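```bash
python3 - <<'E'
from h import *
d=np.load("pics/scene0.npy");C=cloud("scene",d)
P=lambda x,y:(round(170+x/5),round(160+y/5))
for nm,p in dict(nut=(250,218),strapmid=(300,185),yellow=(400,100),tabend=(415,85),red=(305,100),axle=(350,130),tin=(370,430),cap=(67,207),bL=(72,450),bB=(440,660),bR=(648,322),bT=(390,190),frL=(262,470),frB=(430,562),frR=(557,355),frT=(400,280),pin=(283,272),boardmid=(200,400)).items():
    u,v=P(*p); print(nm,(u,v),C[v,u].round(1))
E
```

```text
nut (220, 204) [ 591.5 -105.9   78.4]
strapmid (230, 197) [553.2 -86.3  69. ]
yellow (250, 180) [472.8 -43.   67.3]
tabend (253, 177) [460.  -36.2  69.1]
red (231, 180) [545.5 -80.9 145.7]
axle (240, 186) [523.2 -61.6  94.2]
tin (244, 246) [688.3  -7.2  33.5]
cap (183, 201) [ 627.7 -204.4  111.4]
bL (184, 250) [ 733.3 -178.3   15.3]
bB (258, 292) [806.5  62.9  17.5]
bR (300, 224) [562.8 139.1  12.1]
bT (248, 198) [507.2 -41.6  15.4]
frL (222, 254) [728.1 -61.9  33.9]
frB (256, 272) [756.4  45.2  29.1]
frR (281, 231) [612.   87.7  30.7]
frT (250, 216) [582.1 -15.9  30.3]
pin (227, 214) [613.6 -78.4  66.5]
boardmid (210, 240) [ 684.  -114.1   16. ]
```

Measured: pivot at about (591,-106), yellow end at about (473,-43). That is 134 mm apart against the 132 mm given. The board's +y points at about 73°. I'll close the fingers and fly to a spot beside the yellow end.

Request:
apply_moves(series=[[[5,-4,0],[0,0,-0.03],0],[[10,-8,0],[0,0,-0.06],0],[[15,-13,0],[0,0,-0.09],0],[[20,-18,0],[0,0,-0.12],0],[[24,-23,0],[0,0,-0.15],0],[[27,-29,0],[0,0,-0.17],0],[[28,-35,0],[0,0,-0.19],0],[[30,-41,0],[0,0,-0.21],0],[[31,-47,0],[0,0,-0.23],0],[[32,-53,0],[0,0,-0.25],0]], grip_force=20)

```text
clock: 1.35
eef_pos: [447.2, 21.4, 230.4]
eef_rot: [-3.142, 0.0, 1.08]
wrist_force: [0.1, 0.4, 0.2]
finger_gap: 0.9
```

```bash
python3 - <<'E'
from h import *
s=manip.read_state(); print(s['clock'],s['eef_pos'],s['eef_rot'],s['finger_gap'],s['wrist_force'])
p,d=manip.camera("wrist"); cv2.imwrite("pics/w1.png",p[:,:,::-1]); np.save("pics/w1.npy",d)
import pickle; pickle.dump(s,open("pics/w1.pkl","wb"))
E
```

```text
1.35 [447.22113485  21.37352992 230.3598168 ] [-3.14151286e+00  3.31821774e-05  1.08040650e+00] 0.8680741310847987 [0.1336042  0.42175059 0.20586148]
```

View pics/w1.png

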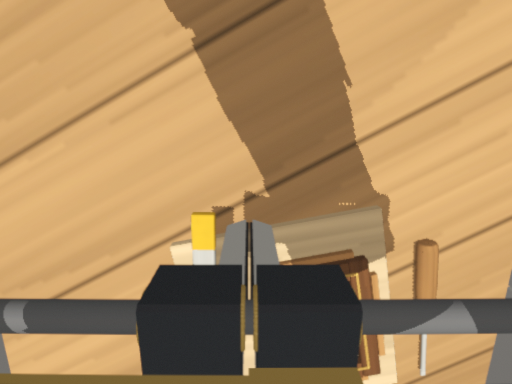

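The yellow end shows at about (192–215, 212–249), with the strap running straight down the image behind the hand, so it is parallel to tool y. I'll fit it.

```bash
python3 - <<'E'
from h import *
import pickle
s=pickle.load(open("pics/w1.pkl","rb"));d=np.load("pics/w1.npy");C=cloud("wrist",d,s)
im=cv2.cvtColor(cv2.imread("pics/w1.png"),cv2.COLOR_BGR2HSV)
m=(im[...,0]>18)&(im[...,0]<32)&(im[...,1]>200)&(C[...,2]>55)&(C[...,2]<80)
m[:,:170]=0;m[:,230:]=0;m[:200]=0
print(m.sum(),C[m].mean(0),cv2.minAreaRect(C[m][:,:2].astype(np.float32)))
for u in (195,203,211):
  print([C[v,u].round(1) for v in (216,230,244)])
p=C[m].mean(0)[:2]; v=p-np.array([590.5,-106.3]); print(np.hypot(*v),np.degrees(np.arctan2(v[1],v[0])))
E
```

```text
30 [457.36568976 -35.23910767  64.34449722] ((457.825439453125, -34.541465759277344), (22.124454498291016, 6.328805923461914), 42.40902328491211)
[array([454.1, -43.6,  67.3]), array([467.1, -51.3,  67.5]), array([480.3, -58.9,  68.4])]
[array([458. , -36.6,  66.8]), array([470.5, -43.4,  69.5]), array([484.2, -51.5,  68.4])]
[array([461.4, -28.8,  68.9]), array([474.7, -36.5,  68.1]), array([488.4, -44.4,  67.7])]
150.9118781999313 151.90877770478005
```

Request:
apply_moves(series=[[[0,-3,0],[0,0,0],0],[[0,-6,0],[0,0,0],0],[[0,-9,0],[0,0,0],0],[[0,-9,0],[0,0,0],0],[[0,-9,-3],[0,0,0],0],[[0,-9,-7],[0,0,0],0],[[0,-9,-10],[0,0,0],0],[[0,-9,-10],[0,0,0],0],[[0,-9,-10],[0,0,0],0],[[0,-9,-10],[0,0,0],0]])

```text
clock: 2.65
eef_pos: [447.8, -66.5, 131.7]
eef_rot: [3.14, -0.001, 1.081]
wrist_force: [0.3, -0.2, 0.7]
finger_gap: 0.7
```

```bash
python3 - <<'E'
from h import *
s=manip.read_state(); print(s['clock'],s['eef_pos'],s['eef_rot'],s['finger_gap'],s['wrist_force'])
p,d=manip.camera("wrist"); cv2.imwrite("pics/w2.png",p[:,:,::-1])
P=np.array([590.5,-106.3]);
for th in (152,140,125,110,95,85,80,77,75,73,71):
  a=np.radians(th); r=np.array([np.cos(a),np.sin(a)]);t=np.array([np.sin(a),-np.cos(a)])
  q=P+132*r-24.5*t; print(th,q.round(1),((q-s['eef_pos'][:2])/10).round(2),'turn',(a-np.pi/2-s['eef_rot'][2]).round(3))
E
```

```text
2.65 [447.80630204 -66.52999142 131.69689816] [ 3.13964100e+00 -5.46663846e-04  1.08116472e+00] 0.6763231381558293 [ 0.33699879 -0.20851527  0.65997748]
152 [462.4 -66. ] [1.46 0.06] turn 0.001
140 [473.6 -40.2] [2.58 2.63] turn -0.209
125 [494.7 -12.2] [4.69 5.43] turn -0.47
110 [522.3   9.4] [7.45 7.59] turn -0.732
95 [554.6  23.1] [10.68  8.96] turn -0.994
85 [577.6  27.3] [12.98  9.39] turn -1.168
80 [589.3  27.9] [14.15  9.45] turn -1.256
77 [596.3  27.8] [14.85  9.44] turn -1.308
75 [601.   27.5] [15.32  9.41] turn -1.343
73 [605.7  27.1] [15.79  9.36] turn -1.378
71 [610.3  26.5] [16.25  9.3 ] turn -1.413
```

View pics/w2.png

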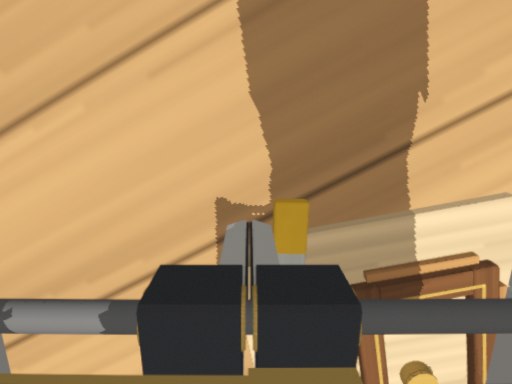

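The closed fingers (tips at 222–275, 222) stand just to the left of the yellow end (275–308, 200–255). I'll move inward to r=132, back a bit further from the strap, then descend.

Request:
apply_moves(series=[[[0.3,-0.8,0],[0,0,0],0],[[0.6,-1.5,0],[0,0,0],0],[[0.6,-1.5,0],[0,0,0],0],[[0.6,-1.5,-1.5],[0,0,0],0],[[0.6,-1.5,-3],[0,0,0],0],[[0.6,-1.5,-4.5],[0,0,0],0],[[0.6,-1.5,-5.7],[0,0,0],0],[[0.6,-1.5,-5.7],[0,0,0],0],[[0.6,-1.5,-5.7],[0,0,0],0],[[0.6,-1.5,-5.7],[0,0,0],0]])

```text
clock: 3.95
eef_pos: [453.5, -81.7, 73.9]
eef_rot: [3.141, -0.0, 1.081]
wrist_force: [0.6, -0.1, 0.7]
finger_gap: 0.3
```

```bash
python3 - <<'E'
from h import *
s=manip.read_state(); print(s['clock'],s['eef_pos'],s['eef_rot'],s['finger_gap'],s['wrist_force'])
P=np.array([590.5,-106.3]);
for th in (152,146,140,132,125,118,110,103,95,90,85,80,77,75,73,71):
  a=np.radians(th); r=np.array([np.cos(a),np.sin(a)]);t=np.array([np.sin(a),-np.cos(a)])
  q=P+132*r-24.5*t; print(th,q.round(1),((q-s['eef_pos'][:2])/10).round(2),'turn',(a-np.pi/2-s['eef_rot'][2]).round(3))
E
```

```text
3.95 [453.51695161 -81.66132335  73.91493998] [ 3.14064119e+00 -2.05840992e-04  1.08100933e+00] 0.3410740615706267 [ 0.56089252 -0.07443215  0.71786998]
152 [462.4 -66. ] [0.89 1.57] turn 0.001
146 [467.4 -52.8] [1.38 2.89] turn -0.104
140 [473.6 -40.2] [2.01 4.14] turn -0.208
132 [484.  -24.6] [3.05 5.71] turn -0.348
125 [494.7 -12.2] [4.12 6.94] turn -0.47
118 [506.9  -1.3] [5.34 8.04] turn -0.592
110 [522.3   9.4] [6.88 9.1 ] turn -0.732
103 [536.9  16.8] [8.34 9.85] turn -0.854
95 [554.6  23.1] [10.11 10.47] turn -0.994
90 [566.   25.7] [11.25 10.74] turn -1.081
85 [577.6  27.3] [12.41 10.9 ] turn -1.168
80 [589.3  27.9] [13.58 10.96] turn -1.256
77 [596.3  27.8] [14.28 10.95] turn -1.308
75 [601.   27.5] [14.75 10.92] turn -1.343
73 [605.7  27.1] [15.21 10.88] turn -1.378
71 [610.3  26.5] [15.68 10.81] turn -1.413
```

Now I'll sweep from 152° to about 110°, gently, in one call.

Request:
apply_moves(series=[[[0.9,1.5,0],[0,0,0],0],[[1.2,2.4,0],[0,0,-0.06],0],[[1.6,3.4,0],[0,0,-0.14],0],[[2.1,4.3,0],[0,0,-0.22],0],[[2.8,5.3,0],[0,0,-0.31],0],[[3.5,6.3,0],[0,0,-0.4],0],[[4.3,7.1,0],[0,0,-0.49],0],[[5.2,7.9,0],[0,0,-0.58],0],[[6.0,8.5,0],[0,0,-0.66],0],[[6.9,9.1,0],[0,0,-0.73],0]])

```text
clock: 5.2
eef_pos: [522.7, 10.5, 73.5]
eef_rot: [3.141, 0.0, 0.349]
wrist_force: [-0.8, -1.6, 1.3]
finger_gap: 0.4
```

```bash
python3 - <<'E'
from h import *
s=manip.read_state(); print(s['clock'],s['eef_pos'],s['eef_rot'],s['finger_gap'],s['wrist_force'])
p,d=manip.camera("scene"); np.save("pics/scene1.npy",d)
cv2.imwrite("pics/scene1.png",cv2.resize(p[160:300,170:320,::-1],None,fx=4,fy=4,interpolation=cv2.INTER_CUBIC))
P=np.array([590.5,-106.3]);
for th in (110,103,95,90,85,80,77,75,73,71):
  a=np.radians(th); r=np.array([np.cos(a),np.sin(a)]);t=np.array([np.sin(a),-np.cos(a)])
  q=P+132*r-24.5*t; print(th,q.round(1),((q-s['eef_pos'][:2])/10).round(2),'turn',(a-np.pi/2-s['eef_rot'][2]).round(3))
E
```

```text
5.2 [522.70083848  10.49151983  73.53260393] [3.14144057e+00 2.40822584e-04 3.48926599e-01] 0.3571615944976509 [-0.83217835 -1.55031624  1.34722442]
110 [522.3   9.4] [-0.04 -0.11] turn 0.0
103 [536.9  16.8] [1.42 0.63] turn -0.122
95 [554.6  23.1] [3.19 1.26] turn -0.262
90 [566.   25.7] [4.33 1.52] turn -0.349
85 [577.6  27.3] [5.49 1.68] turn -0.436
80 [589.3  27.9] [6.66 1.75] turn -0.523
77 [596.3  27.8] [7.36 1.73] turn -0.576
75 [601.   27.5] [7.83 1.71] turn -0.611
73 [605.7  27.1] [8.3  1.66] turn -0.646
71 [610.3  26.5] [8.76 1.6 ] turn -0.681
```

View pics/scene1.png

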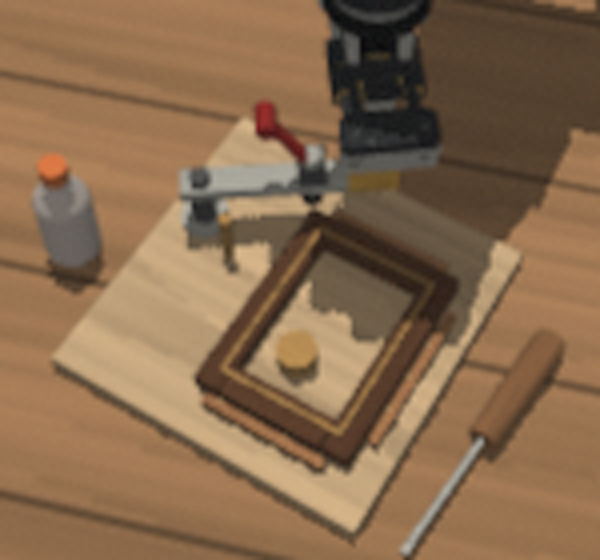

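The strap now points to the right in the picture, with its yellow end at (372,182) ahead of the fingers and the frame not moved. I'll go on to about 76°.

Request:
apply_moves(series=[[[0.8,0.4,0],[0,0,-0.07],0],[[1.6,0.7,0],[0,0,-0.13],0],[[2.4,1.0,0],[0,0,-0.2],0],[[3.2,1.3,0],[0,0,-0.26],0],[[4.3,1.5,0],[0,0,-0.35],0],[[5.5,1.7,0],[0,0,-0.44],0],[[6.2,1.7,0],[0,0,-0.49],0],[[6.9,1.7,0],[0,0,-0.54],0],[[7.4,1.7,0],[0,0,-0.58],0],[[7.6,1.7,0],[0,0,-0.6],0]])

```text
clock: 6.5
eef_pos: [598.3, 27.2, 73.4]
eef_rot: [-3.142, 0.0, -0.248]
wrist_force: [-2.2, 0.7, 0.7]
finger_gap: 0.4
```

```bash
python3 - <<'E'
from h import *
s=manip.read_state(); print(s['clock'],s['eef_pos'],s['eef_rot'],s['finger_gap'],s['wrist_force'])
p,d=manip.camera("scene")
cv2.imwrite("pics/scene2.png",cv2.resize(p[160:300,170:320,::-1],None,fx=4,fy=4,interpolation=cv2.INTER_CUBIC))
E
```

```text
6.5 [598.26647002  27.16922004  73.35624612] [-3.14151623e+00  4.32576484e-04 -2.48499001e-01] 0.4457551416620379 [-2.2233229   0.71582     0.65569499]
```

View pics/scene2.png

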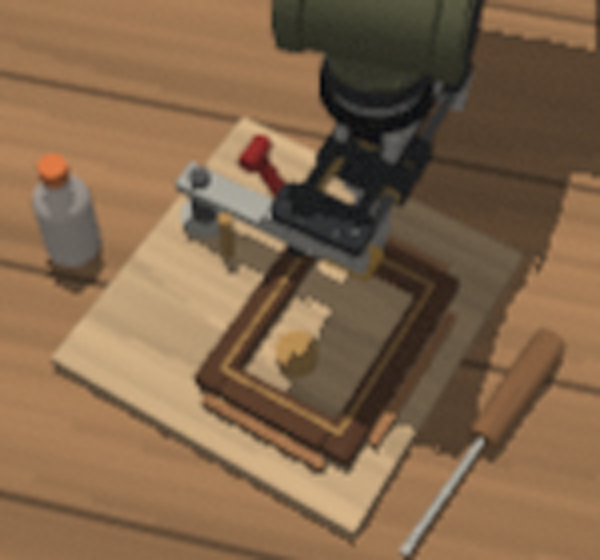

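Force is still only sliding friction (2.3 N), and the strap is just short of the pin. I'll creep towards the stop.

Request:
apply_moves(series=[[[0.1,0,0],[0,0,-0.01],0],[[0.2,0,0],[0,0,-0.01],0],[[0.3,0,0],[0,0,-0.02],0],[[0.4,0,0],[0,0,-0.03],0],[[0.5,0,0],[0,0,-0.04],0],[[0.6,0,0],[0,0,-0.04],0],[[0.6,0,0],[0,0,-0.05],0],[[0.7,0,0],[0,0,-0.05],0],[[0.7,0,0],[0,0,-0.05],0],[[0.7,0,0],[0,0,-0.05],0]])

```text
clock: 7.8
eef_pos: [605.3, 26.4, 73.5]
eef_rot: [-3.142, -0.0, -0.299]
wrist_force: [-0.8, -0.2, -0.3]
finger_gap: 0.5
```

Request:
apply_moves(series=[[[0.1,0,0],[0,0,0],0],[[0.1,0,0],[0,0,0],0],[[0.2,0,0],[0,0,0],0],[[0.2,0,0],[0,0,0],0],[[0.3,0,0],[0,0,0],0],[[0.3,0,0],[0,0,0],0],[[0.4,0,0],[0,0,0],0],[[0.4,0,0],[0,0,0],0],[[0.4,0,0],[0,0,0],0],[[0.4,0,0],[0,0,0],0]])

```text
clock: 9.05
eef_pos: [607.3, 26.4, 73.3]
eef_rot: [3.14, 0.005, -0.299]
wrist_force: [-19.9, -1.2, 10.0]
finger_gap: 0.5
```

```bash
python3 - <<'E'
from h import *
s=manip.read_state(); print(s['clock'],s['eef_pos'],s['eef_rot'],s['finger_gap'],s['wrist_force'])
p,d=manip.camera("scene")
cv2.imwrite("pics/scene3.png",cv2.resize(p[190:260,200:290,::-1],None,fx=8,fy=8,interpolation=cv2.INTER_CUBIC))
E
```

```text
9.05 [607.32480705  26.4114575   73.31751298] [ 3.13991684  0.00518807 -0.29907856] 0.4558789920148897 [-19.90423293  -1.17796343  10.04593769]
```

View pics/scene3.png

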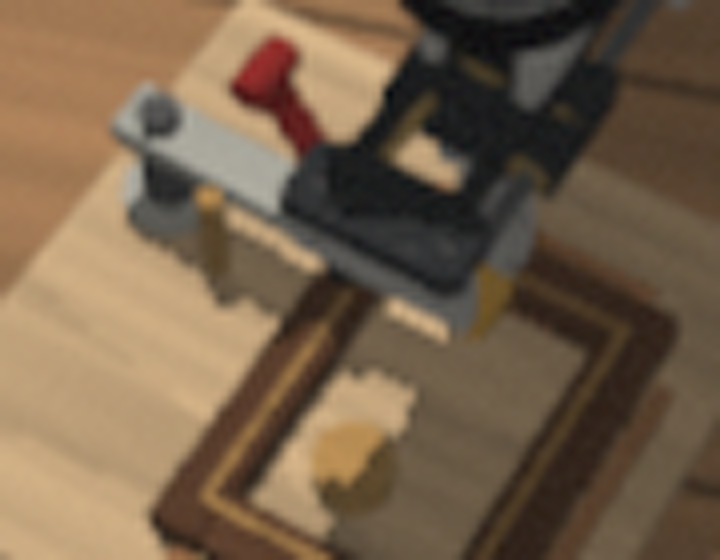

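The force jumped to 20 N, so the strap is against its stop pin, with its edge at the pin head near (210,200). I'll back off and rise.

Request:
apply_moves(series=[[[-0.7,0.2,0],[0,0,0],0],[[-1.5,0.5,0],[0,0,0],0],[[-3,0.9,0],[0,0,0],0],[[-3,0.9,0],[0,0,0],0],[[-3,0.9,3],[0,0,0],0],[[-3,0.9,7],[0,0,0],0],[[-3,0.9,11],[0,0,0],0],[[-5,1.5,14],[0,0,0],0],[[-8,2.5,14],[0,0,0],0],[[-11,3.5,14],[0,0,0],0]])

```text
clock: 10.35
eef_pos: [498.9, 61.6, 213.9]
eef_rot: [-3.141, -0.001, -0.299]
wrist_force: [0.4, 0.3, 0.4]
finger_gap: 0.3
```

```bash
python3 - <<'E'
from h import *
s=manip.read_state(); print(s['clock'],s['eef_pos'],s['eef_rot'],s['finger_gap'],s['wrist_force'])
p,d=manip.camera("scene");np.save("pics/scene4.npy",d);cv2.imwrite("pics/scene4f.png",p[:,:,::-1])
cv2.imwrite("pics/scene4.png",cv2.resize(p[190:260,200:290,::-1],None,fx=8,fy=8,interpolation=cv2.INTER_CUBIC))
s=manip.read_state()
p,d=manip.camera("wrist"); cv2.imwrite("pics/w4.png",p[:,:,::-1]); np.save("pics/w4.npy",d)
import pickle; pickle.dump(s,open("pics/w4.pkl","wb"))
E
```

```text
10.35 [498.90055333  61.57826341 213.94206319] [-3.14107362e+00 -1.31128549e-03 -2.99244001e-01] 0.2561941353898984 [0.42886157 0.31934266 0.38750158]
```

View pics/scene4.png

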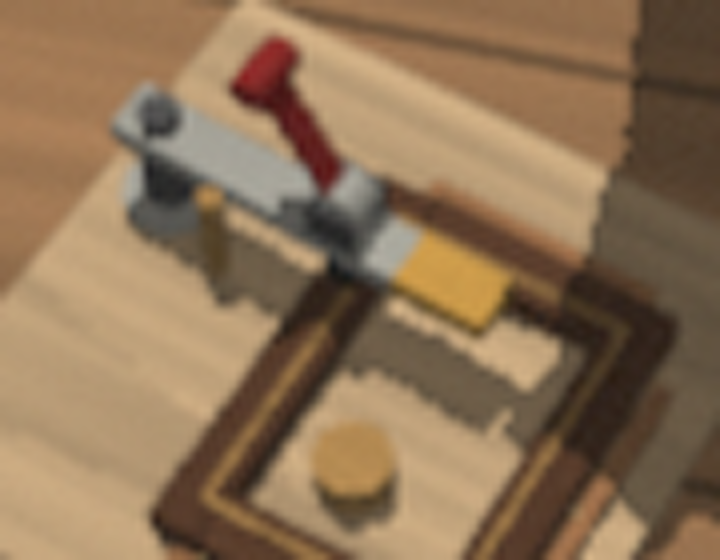

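View pics/w4.png

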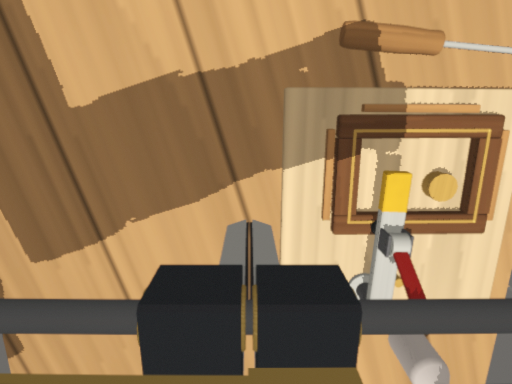

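The strap lies across the frame against the pin, with the lever still up and its red bar at crop (265,68). I'll measure the lever tip and strap direction.

```bash
python3 - <<'E'
from h import *
import pickle
d=np.load("pics/scene4.npy");C=cloud("scene",d)
im=cv2.cvtColor(cv2.imread("pics/scene4f.png"),cv2.COLOR_BGR2HSV)
m=((im[...,0]<8)|(im[...,0]>172))&(im[...,1]>150)
m[:190]=0;m[204:]=0;m[:,:225]=0;m[:,245:]=0
for v,u in np.argwhere(m): print((u,v),C[v,u].round(0),end=' ')
print()
s=pickle.load(open("pics/w4.pkl","rb"));W=cloud("wrist",np.load("pics/w4.npy"),s)
for p in [(397,180),(396,205),(394,222),(383,265),(380,290),(404,262),(412,285)]: print(p,W[p[1],p[0]].round(1))
P=np.array([590.5,-106.3])
for th in (73,):
  a=np.radians(th);r=np.array([np.cos(a),np.sin(a)])
  print([ (P+k*r).round(1) for k in (20.3,52.7,85,132,150)])
  for n in ("scene",): print(proj(n,[[*(P+52.7*r),138],[*(P+132*r),68]]))
E
```

```text
(np.int64(233), np.int64(195)) [595. -61. 144.] (np.int64(234), np.int64(195)) [596. -58. 146.] (np.int64(235), np.int64(195)) [595. -55. 147.] (np.int64(232), np.int64(196)) [599. -63. 144.] (np.int64(233), np.int64(196)) [599. -60. 145.] (np.int64(234), np.int64(196)) [600. -56. 148.] (np.int64(235), np.int64(196)) [600. -53. 149.] (np.int64(236), np.int64(196)) [596. -52. 143.] (np.int64(231), np.int64(197)) [515. -97.  13.] (np.int64(232), np.int64(197)) [605. -61. 148.] (np.int64(233), np.int64(197)) [604. -58. 147.] (np.int64(234), np.int64(197)) [604. -55. 148.] (np.int64(235), np.int64(197)) [600. -54. 144.] (np.int64(236), np.int64(197)) [600. -51. 144.] (np.int64(231), np.int64(198)) [608. -63. 147.] (np.int64(232), np.int64(198)) [607. -61. 145.] (np.int64(233), np.int64(198)) [606. -58. 146.] (np.int64(234), np.int64(198)) [605. -55. 145.] (np.int64(235), np.int64(198)) [604. -53. 145.] (np.int64(230), np.int64(199)) [612. -65. 146.] (np.int64(231), np.int64(199)) [611. -62. 146.] (np.int64(232), np.int64(199)) [610. -60. 146.] (np.int64(233), np.int64(199)) [610. -57. 14
[... 992 characters left out ...]
)) [609. -52. 132.] (np.int64(236), np.int64(202)) [608. -49. 131.] (np.int64(233), np.int64(203)) [619. -54. 140.] (np.int64(234), np.int64(203)) [613. -54. 132.] (np.int64(235), np.int64(203)) [611. -51. 130.] (np.int64(236), np.int64(203)) [608. -49. 127.] (np.int64(237), np.int64(203)) [608. -47. 127.] 
(397, 180) [632.6  27.6  68.4]
(396, 205) [626.8   4.1  69.4]
(394, 222) [622.5 -13.4  67.3]
(383, 265) [603.  -55.   68.1]
(380, 290) [594.6 -82.1  68. ]
(404, 262) [611.9 -36.2 102.7]
(412, 285) [607.6 -46.6 122.6]
[array([596.4, -86.9]), array([605.9, -55.9]), array([615.4, -25. ]), array([629.1,  19.9]), array([634.4,  37.1])]
[[233.80411402 199.63764284]
 [257.82953223 224.74446391]]
```

The red bar centre is at about (606,-57) with its top at 146. The notes predict (606,-56) and 146. I'll move above it.

Request:
apply_moves(series=[[[3,-3,0],[0,0,0],0],[[6,-6,0],[0,0,0],0],[[8.5,-9,0],[0,0,0],0],[[10.7,-11.8,0],[0,0,0],0],[[10.7,-11.8,0],[0,0,0],0],[[10.7,-11.8,-1],[0,0,0],0],[[10.7,-11.8,-2],[0,0,0],0],[[10.7,-11.8,-3],[0,0,0],0],[[10.7,-11.8,-3],[0,0,0],0],[[10.7,-11.8,-3],[0,0,0],0]])

```text
clock: 11.7
eef_pos: [606.3, -56.5, 183.8]
eef_rot: [-3.142, -0.0, -0.299]
wrist_force: [0.1, 0.6, -0.4]
finger_gap: 0.5
```

```bash
python3 - <<'E'
from h import *
s=manip.read_state(); print(s['clock'],s['eef_pos'],s['eef_rot'],s['finger_gap'],s['wrist_force'])
P=np.array([590.5,-106.3]);a=np.radians(73);r=np.array([np.cos(a),np.sin(a)])
for L in np.arange(0,1.0,.1).tolist()+[.95]:
  t=1.05-L; q=np.array([*(P+(85-65*np.cos(t))*r),82+65*np.sin(t)+8+25]); print(round(L,2),q.round(1),((q-s['eef_pos'])/10).round(2))
for n,(x0,y0) in dict(scene=(200,180),side=(225,165)).items():
  p,d=manip.camera(n)
  cv2.imwrite(f"pics/{n}5.png",cv2.resize(p[y0:y0+70,x0:x0+90,::-1],None,fx=8,fy=8,interpolation=cv2.INTER_CUBIC))
E
```

```text
11.7 [606.34157323 -56.49886752 183.7731665 ] [-3.14151429e+00 -4.77806270e-04 -2.98841990e-01] 0.5094886550363448 [ 0.09478198  0.63103185 -0.42158345]
0.0 [605.9 -55.9 171.4] [-0.04  0.06 -1.24]
0.1 [604.3 -61.2 167.9] [-0.2  -0.47 -1.59]
0.2 [602.8 -66.  163.8] [-0.35 -0.95 -1.99]
0.3 [601.4 -70.5 159.3] [-0.49 -1.4  -2.45]
0.4 [600.2 -74.5 154.3] [-0.61 -1.8  -2.94]
0.5 [599.2 -78.  149. ] [-0.72 -2.15 -3.48]
0.6 [598.2 -81.  143.3] [-0.81 -2.45 -4.05]
0.7 [597.5 -83.4 137.3] [-0.88 -2.69 -4.65]
0.8 [596.9 -85.2 131.1] [-0.94 -2.87 -5.27]
0.9 [596.6 -86.5 124.7] [-0.98 -3.   -5.91]
0.95 [596.4 -86.9 121.5] [-0.99 -3.04 -6.23]
```

View pics/scene5.png

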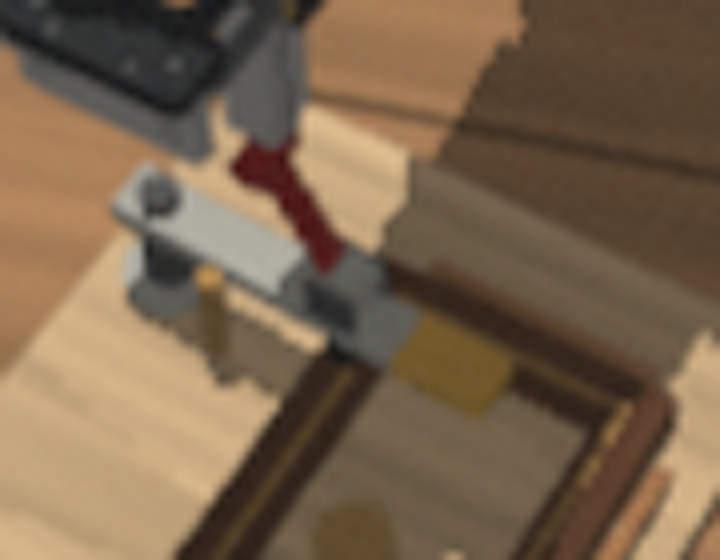

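View pics/side5.png

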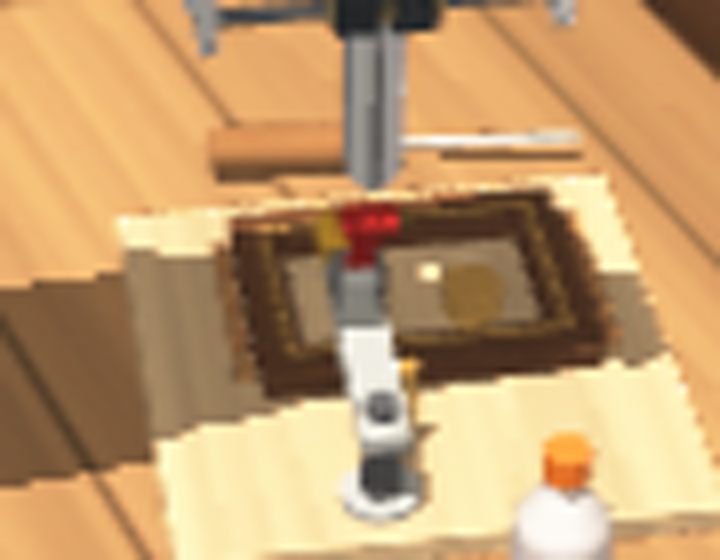

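Both views show the closed fingertips centred just above the red bar (side view: tips at (373,185), bar at (370,220)). I'll press along the arc to about 0.6 rad.

Request:
apply_moves(series=[[[0,0,-0.7],[0,0,0],0],[[0,0.0,-1.2],[0,0,0],0],[[-0.2,-0.4,-1.6],[0,0,0],0],[[-0.3,-0.8,-1.9],[0,0,0],0],[[-0.4,-1.2,-2.3],[0,0,0],0],[[-0.5,-1.5,-2.6],[0,0,0],0],[[-0.6,-1.8,-3.0],[0,0,0],0],[[-0.7,-2.0,-3.3],[0,0,0],0],[[-0.7,-2.2,-3.6],[0,0,0],0],[[-0.8,-2.4,-4.0],[0,0,0],0]])

```text
clock: 13.05
eef_pos: [598.7, -81.9, 144.5]
eef_rot: [3.14, -0.003, -0.299]
wrist_force: [-1.0, -6.6, 8.4]
finger_gap: 0.2
```

```bash
python3 - <<'E'
from h import *
s=manip.read_state(); print(s['clock'],s['eef_pos'],s['eef_rot'],s['finger_gap'],s['wrist_force'])
for n,(x0,y0) in dict(scene=(200,180),side=(225,165)).items():
  p,d=manip.camera(n)
  cv2.imwrite(f"pics/{n}6.png",cv2.resize(p[y0:y0+70,x0:x0+90,::-1],None,fx=8,fy=8,interpolation=cv2.INTER_CUBIC))
E
```

```text
13.05 [598.66221137 -81.87852649 144.45308707] [ 3.14013878e+00 -2.61383435e-03 -2.99436624e-01] 0.2388457096502462 [-1.02250743 -6.56766629  8.41099098]
```

View pics/scene6.png

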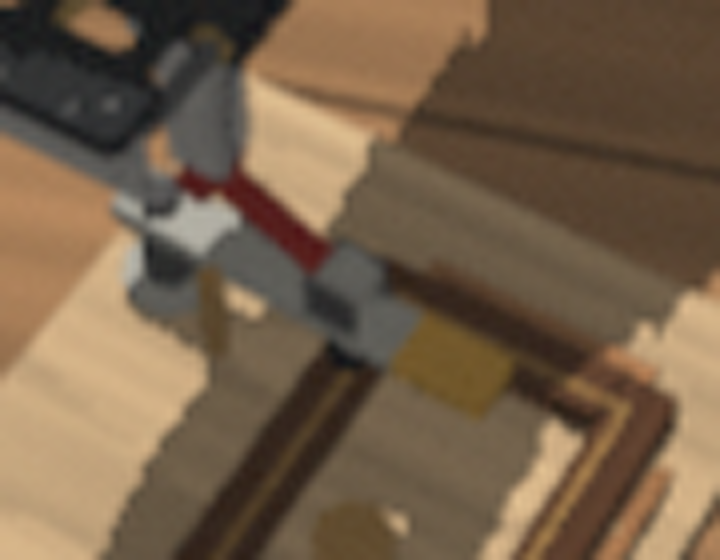

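View pics/side6.png

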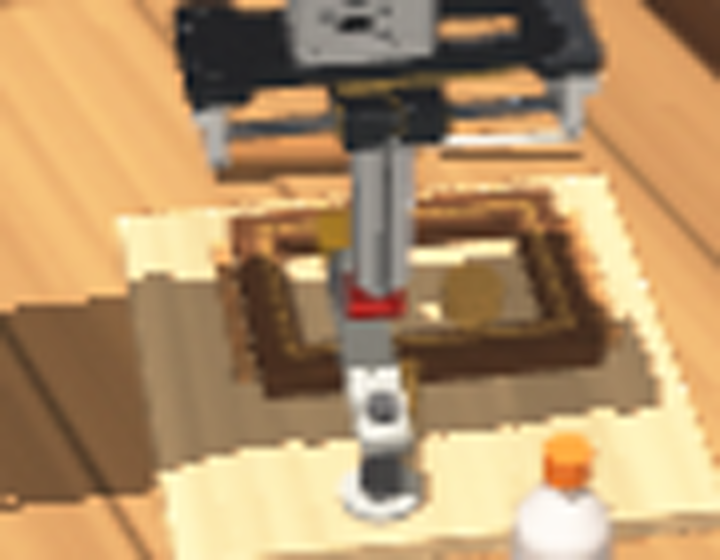

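The bar is going down under the fingertips and the strap hasn't moved. I'll do the remaining arc.

Request:
apply_moves(series=[[[0,-0.1,-0.3],[0,0,0],0],[[-0.1,-0.2,-0.6],[0,0,0],0],[[-0.1,-0.3,-0.9],[0,0,0],0],[[-0.1,-0.4,-1.2],[0,0,0],0],[[-0.1,-0.4,-1.5],[0,0,0],0],[[-0.2,-0.5,-1.7],[0,0,0],0],[[-0.2,-0.5,-1.9],[0,0,0],0],[[-0.2,-0.6,-2.1],[0,0,0],0],[[-0.2,-0.6,-2.2],[0,0,0],0],[[-0.2,-0.6,-2.2],[0,0,0],0]])

```text
clock: 14.4
eef_pos: [596.7, -87.2, 121.9]
eef_rot: [3.141, -0.002, -0.299]
wrist_force: [0.7, -3.6, 4.5]
finger_gap: 0.1
```

Request:
apply_moves(series=[[[0,0,-0.1],[0,0,0],0],[[0,0,-0.1],[0,0,0],0],[[0,0,-0.2],[0,0,0],0],[[0,0,-0.2],[0,0,0],0],[[0,0,-0.3],[0,0,0],0],[[0,0,-0.3],[0,0,0],0],[[0,0,-0.3],[0,0,0],0],[[0,0,-0.3],[0,0,0],0],[[0,0,-0.3],[0,0,0],0],[[0,0,-0.3],[0,0,0],0]])

```text
clock: 15.65
eef_pos: [596.9, -87.4, 120.6]
eef_rot: [3.141, -0.003, -0.299]
wrist_force: [-4.8, -3.8, 20.3]
finger_gap: 0.7
```

Request:
apply_moves(series=[[[0,0,-0.1],[0,0,0],0],[[0,0,-0.1],[0,0,0],0],[[0,0,-0.1],[0,0,0],0],[[0,0,-0.1],[0,0,0],0],[[0,0,-0.1],[0,0,0],0],[[0,0,-0.1],[0,0,0],0],[[0,0,-0.1],[0,0,0],0],[[0,0,-0.1],[0,0,0],0],[[0,0,-0.1],[0,0,0],0],[[0,0,-0.1],[0,0,0],0]])

```text
clock: 16.9
eef_pos: [597.1, -87.4, 120.3]
eef_rot: [3.141, -0.004, -0.299]
wrist_force: [-7.0, -3.4, 25.5]
finger_gap: 0.5
```

The lever is on its stop: 1 mm more command gave 0.3 mm of motion and 5 N. I'll rise and move clear.

Request:
apply_moves(series=[[[0,0,0.5],[0,0,0],0],[[0,0,2],[0,0,0],0],[[0,0,5],[0,0,0],0],[[0,0,9],[0,0,0],0],[[0,0,12],[0,0,0],0],[[-4,2,14],[0,0,0],0],[[-8,5,14],[0,0,0],0],[[-12,9,14],[0,0,0],0],[[-15,13,14],[0,0,0],0],[[-18,18,14],[0,0,0],0]])

```text
clock: 18.15
eef_pos: [415.0, 94.3, 258.0]
eef_rot: [-3.141, -0.0, -0.3]
wrist_force: [0.2, 0.5, 0.4]
finger_gap: 0.5
```

Request:
apply_moves(series=[[[-2,5,0],[0,0,0],0],[[-4,10,0],[0,0,0],0],[[-5,14,0],[0,0,0],0],[[-5,16,0],[0,0,0],0],[[-5,16,0],[0,0,0],0],[[-5,16,0],[0,0,0],0],[[-5,16,0],[0,0,0],0],[[-5,16,0],[0,0,0],0],[[-5,16,0],[0,0,0],0],[[-5,16,0],[0,0,0],0]])

```text
clock: 19.4
eef_pos: [366.3, 253.3, 257.5]
eef_rot: [-3.142, 0.0, -0.299]
wrist_force: [0.3, 0.0, 0.1]
finger_gap: 0.4
```

```bash
python3 - <<'E'
from h import *
s=manip.read_state(); print(s['clock'],s['eef_pos'],s['wrist_force'])
for n,(x0,y0) in dict(scene=(180,180),side=(225,165)).items():
  p,d=manip.camera(n); cv2.imwrite(f"pics/{n}7f.png",p[:,:,::-1])
  cv2.imwrite(f"pics/{n}7.png",cv2.resize(p[y0:y0+100,x0:x0+130,::-1],None,fx=6,fy=6,interpolation=cv2.INTER_CUBIC))
  if n=="scene":
    C=cloud(n,d);im=cv2.cvtColor(p,cv2.COLOR_RGB2HSV)
    m=((im[...,0]<8)|(im[...,0]>172))&(im[...,1]>150);m[:190]=0;m[220:]=0;m[:,:215]=0;m[:,245:]=0
    for v,u in np.argwhere(m): print((int(u),int(v)),C[v,u].round(0).tolist(),end=' ')
    C0=cloud(n,np.load("pics/scene0.npy"))
    print([ (C[v,u].round(0),C0[v,u].round(0)) for u,v in [(244,246),(222,254),(256,272),(281,231)]])
    i0=cv2.imread("pics/scene0.png").astype(int);df=np.abs(i0-p[:,:,::-1]).max(2)>40
    print([(cv2.connectedComponentsWithStats(df.astype(np.uint8)))[2][1:]])
E
```

```text
19.4 [366.26579253 253.31334265 257.48491268] [0.32185364 0.00293093 0.10699143]
(225, 200) [585.0, -91.0, 95.0] (226, 200) [586.0, -88.0, 98.0] (227, 200) [586.0, -85.0, 98.0] (224, 201) [536.0, -115.0, 14.0] (225, 201) [590.0, -89.0, 98.0] (226, 201) [588.0, -87.0, 95.0] (227, 201) [587.0, -84.0, 95.0] (223, 202) [541.0, -117.0, 14.0] (224, 202) [593.0, -92.0, 95.0] (225, 202) [594.0, -88.0, 98.0] (226, 202) [593.0, -85.0, 98.0] (227, 202) [590.0, -84.0, 94.0] (223, 203) [599.0, -93.0, 98.0] (224, 203) [596.0, -91.0, 95.0] (225, 203) [597.0, -87.0, 98.0] (226, 203) [593.0, -86.0, 93.0] (227, 203) [592.0, -83.0, 92.0] (228, 203) [592.0, -80.0, 94.0] (222, 204) [601.0, -96.0, 95.0] (223, 204) [603.0, -92.0, 99.0] (224, 204) [599.0, -90.0, 94.0] (225, 204) [601.0, -86.0, 99.0] (226, 204) [598.0, -84.0, 95.0] (227, 204) [596.0, -82.0, 93.0] (228, 204) [595.0, -79.0, 92.0] (221, 205) [603.0, -98.0, 92.0] (222, 205) [602.0, -96.0, 91.0] (223, 205) [605.0, -91.0, 98.0] (224, 205) [606.0, -88.0, 100.0] (225, 205) [602.0, -86.0, 94.0] (226, 205) [600.0, -84.0, 93.0] (227, 205) [599.0, -81.0
[... 3875 characters left out ...]
23,   92,  116, 3576],
       [ 265,  125,    4,    5,    9],
       [ 354,  125,    1,    1,    1],
       [ 357,  127,    1,    2,    2],
       [ 359,  126,    4,    2,    4],
       [ 356,  129,    8,   10,   33],
       [ 273,  130,   15,    8,   58],
       [ 336,  139,  132,   58, 3264],
       [ 221,  177,   43,   55,  765],
       [ 247,  177,    4,    3,    6],
       [ 216,  201,    3,    2,    4],
       [ 215,  207,    5,    4,    9],
       [ 242,  210,    2,    1,    2],
       [ 246,  212,    2,    2,    3],
       [ 228,  219,   12,   11,   79],
       [ 216,  220,    6,    3,    9],
       [ 223,  221,    3,    6,   13],
       [ 243,  230,   22,   14,  151]], dtype=int32)]
```

View pics/scene7.png

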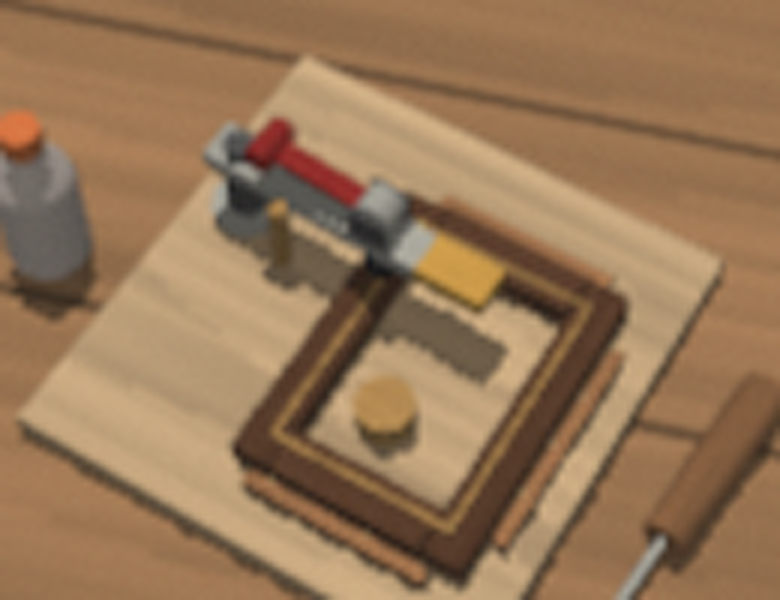

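View pics/side7.png

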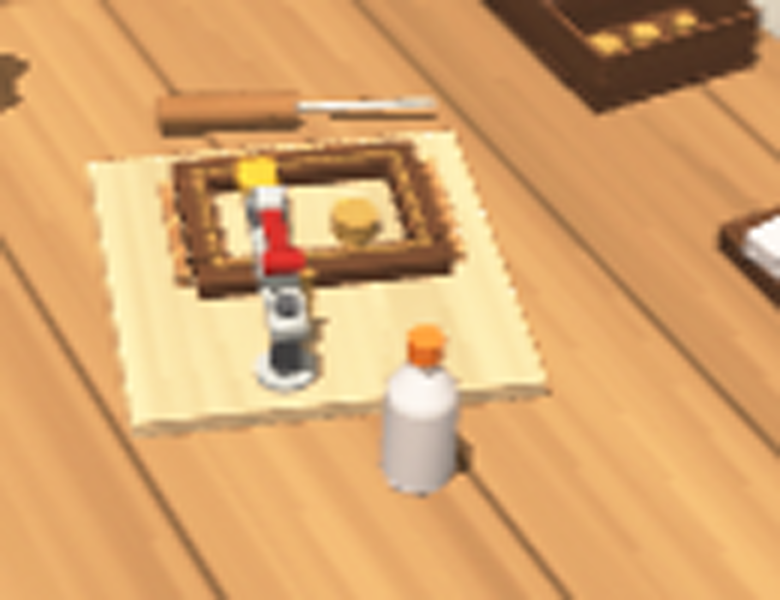

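The lever lies flat (bar top about 96 mm, so its centre is about 88 mm). The strap's yellow corner is still at (263,226), as it was before the press, and the frame, tin and neighbours are unchanged.

```bash
python3 -c "
from cell import manip
print(manip.sign_off())"
```

```text
the job is handed in; nothing more can be done
None
```

The frame is clamped: I swung the strap to its stop first, then pressed the cam lever all the way down. I handed the job in at about 19.5 s, with the arm raised clear of everything.

- **Strap:** I pushed its yellow end round with the side of the closed fingers. The push rose from about 2 N while sliding to 20 N when it met the stop pin. The yellow end was in the same place in the picture after the lever was pressed.
- **Lever:** I pressed the red bar down along its arc with the fingertips until the force reached 25 N and it had all but stopped moving. Afterwards the bar's top measured about 96 mm above the table, putting its centre at about 88 mm, as the notes give for fully down.
- **Everything else:** Comparing the first and last scene pictures showed changes only at the clamp, its shadow, and the arm and its shadow. Depth readings on the tin and two frame corners agree within about 2 mm. The third corner reads 7 mm lower and 3 mm off sideways; that pixel is on the frame's edge and the picture shows no shift there. The wrist force read about zero at the end.

I could not measure the pad's clamping force; I infer it from the lever being fully down.

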